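# Lean the tablet and the picture on the counter upstand and stop the tablet's foot

### The job

Put the two pledged pieces on show: take the tablet and the framed picture out of the wooden rack and lean them, each on its bottom edge with its face to the customer, side by side against the low wooden upstand at a safe slant, neither covering the other nor sticking out past the upstand's end. Then stand the brass weight close up against the middle of the tablet's foot so that it cannot slide. Set the tablet and the picture down gently and leave the bell, the dog and the snuff box as they are.

Things in the scene. Friction and masses are not known exactly. Their poses are not given: they have to be found in the camera images.
- upstand: Low upright board of brown wood with a darker cap, fixed on the counter: 18 thick (its x), 440 long (its y), 90 high, with two small feet behind it (-x side, to 59 behind its middle). Origin: middle of its underside. Its +x points to the customer, away from the robot; the goods lean against this +x face (9 in front of the origin), touching its upper edge 90 above the counter. It stands on the left or on the right, turned up to 9 degrees either way.
- rack: Pale hardwood rack fixed on the counter on the side where the upstand is not: 160 (x) by 240 (y) by 48 high, with three grooves along y at x = -45, 0 and +45, each 18 wide, 36 deep, 220 long, floor 12 above the counter. Origin: middle of its underside. Tablet and picture stand in the two outer grooves, either way about; the middle one is empty.
- tablet: Tablet computer in a black bumper case, standing on a long edge: 14 thick (x), 222 wide (y), 142 high (z), about 0.5 kg, mass evenly spread. Origin: middle of its underside (bottom edge). +x comes out of its dark screen, z points up along it; the back (-x) is aluminium. In the rack the screen looks to the rack's +x. Leaning well, its z axis is tipped back towards the upstand by about 7 to 26 degrees from the upright (resting on its rear bottom edge).
- picture: Framed picture in a dark wooden frame, standing on its short edge: 14 thick (x), 122 wide (y), 162 high (z), about 0.3 kg, mass evenly spread. Origin: middle of its underside. +x comes out of the printed face, z points up along it. In the rack the face looks to the rack's +x. Slant as for the tablet.
- weight: Brass 500 g scale weight, round and upright: body 40 in diameter and 40 high, neck 13 in diameter from 43 to 49, grip knob 20 in diameter from 53 to 63, 66 high in all. Origin: centre of its underside, z up.
- bell: Copper hand bell, 72 in diameter at the mouth, 120 high, standing upright beyond the work. Origin: centre of its underside. Not to be moved.
- dog: White porcelain figurine of a sitting dog on a 62 by 44 plinth, 80 high. Origin: centre of its underside. Not to be moved.
- snuff_box: Closed pewter snuff box, 50 (x) by 74 (y) by 24 high, lying beyond the work. Origin: centre of its underside. Not to be moved.
There are look-alikes about, which are no part of the job. Several things have the shape of the weight; the one meant has the colours described above.

How it is judged:
By the outcome, as a careful person would: the job done as asked, in the order asked, and still so for the second after the job is handed in, with the robot touching nothing.
It also fails if it takes over 67 s, if anything falls off the work surface, if the arm or the gripper's body presses on something with over 40 N, if the wrist force passes 120 N, or if a joint passes its speed limit or range.

### The arm

A 6-joint arm with a two-finger parallel gripper is mounted at the origin on the work surface. World frame = base frame: x ahead of the robot, y to its left, z up, the work surface at z = 0. Lengths are in mm, angles in rad, forces in N, time in s.
With the tool pointing down it reaches from about 275 to 1000 mm from the base axis. Payload 8.4 kg.
Tool frame: the origin (TCP) lies midway between the tips of the shut fingers; the grasp point (between the pads) lies 19 mm behind it; z points along the fingers, y is the line along which they close (so a half turn about z gives the same grasp; the last joint's range is limited). The gripper opens to 85 mm and grips with 20 to 120 N. Pads are 22 mm wide; open, the fingers measure 114 mm over their backs; the gripper's body (76 mm by 85 mm) begins 54 mm behind the grasp point. The pads swing forward as they close: fully open they stand 13 mm farther back than shut.
Start: joints at [-1.315, 0.353, 1.633, -0, 1.155, -0.002], TCP at [159.345, -604.349, 231.281] pointing down, gripper open.
Joint ranges: [-2.63, 2.63], [-0.92, 2.1], [0.06, 2.66], [-1.3, 4.44], [0, 2.69], [-3.02, 3.02]. Speed limits (rad/s): [2.22, 2.22, 2.79, 3.14, 3.14, 3.14].

### API

Orientations are given as [roll, pitch, yaw] about the fixed x, y, z axes, in that order (R = Rz(yaw) Ry(pitch) Rx(roll)).
In Python, from rig import r gives the robot as it stands.
- The arm moves only by the shell command python3 -m inch 'ROWS' [OPENING] [FORCE]. ROWS is JSON, a list that holds one entry, the list of rows, each a list of 6 numbers: the shift along the tool's x, y, z scaled (see below), then the turn, a rotation vector about the tool's x, y, z scaled (see below). In form: [[[tx, ty, tz, wx, wy, wz], ...]]. A call has 1 to 8 rows; each row is the pose to reach, as a shift and turn from the pose commanded when the call began, along the tool's axes at that moment, turning the shorter way round; what a row does not reach only later rows make up. The controller multiplies each number of a shift by 20 cm and each number of a turn by pi rad. A row lasts 1/12 s, in which the tool goes at most 41.7 mm and 7.16 degrees, less where a joint would pass 70% of its speed; a pose out of reach is approached as far as the arm can. A call with a number of a shift or a turn outside -1 to 1 is refused whole. A call with a gripper value outside its range is refused whole. OPENING is the gripper's target within -1 to 1 (fully open at 1, half-way at 0, shut at -1), set as the call begins (- or left out, the last holds). The fingers move at their own pace and stop on an object; FORCE is the grip in N (left out, the last holds). Time passes only in rows, so rows that repeat a pose let the fingers close. It gives the time, the measured TCP pose, the force, the opening and the grip force at its end, in the units of the state.
- r.sense(): the state, without advancing time (a new reading comes with each control period).
- r.grab_frame(name): name is "scene" or "top" or "wrist"; returns the picture (480x640x3 uint8, red, green, blue); there is no depth.
- r.camera_info(name): a dict with "K" (3x3 intrinsics, pixels), "rvec" (rotation vector, rad) and "tvec" (3), from world to camera coordinates, as OpenCV has them; the wrist camera has in their place "mount" (4x4, takes a point from camera to tool coordinates, whose origin is the TCP and whose axes are the flange's). Camera axes: x right, y down, z forward; pixel columns grow to the right and rows downward; lengths in mm; the calibration is good to about 2 mm. A picture is of the moment at which its call begins: read the wrist's pose just before it. camera_info takes no time and is no camera call.
- r.sign_off(): hands the job in; it is judged then, once.
The state is a dict: "clock": time; "qpos": joint angles; "qvel": joint speeds; "joint_efforts": joint torques, N m; "eef_pos": TCP position; "tcp_rot": TCP orientation; "contact_force": force on the tool from outside, world axes, zero at the start; "wrist_torque": the same for the moment, N m; "opening": opening from 0.0 (shut) to 1.0 (fully open); "grasp_force": force on a finger pad.
Only numpy, scipy, OpenCV 4.12 (cv2) and the standard library are available. Lean on these libraries where they do the work, as an engineer would, in place of code of your own. Each camera call takes 0.05 s, during which the arm holds its last target. There are 200 camera calls.

## Working session

There is one attempt and no reset: what is moved stays moved. The work goes in short steps, Python scripts to look and compute and a shell command to move; the robot and the scene stay as the last step left them, time stands still between calls to the robot, and variables do not carry over. Pictures are saved under pics/ and viewed, at most 10 in all, crops included, and the job is handed in when it is done.

```bash
mkdir -p pics; ls; python3 - <<'E'
from rig import r
import cv2,numpy as np
for n in("scene","top"):
    cv2.imwrite(f"pics/{n}0.png",r.grab_frame(n)[:,:,::-1]); print(n,r.camera_info(n))
print(r.camera_info("wrist")); print(r.sense())
E
```

```text
pics
scene {'K': array([[443.9296929 ,   0.        , 317.55208334],
       [  0.        , 443.9296929 , 237.35045301],
       [  0.        ,   0.        ,   1.        ]]), 'rvec': array([ 0.95603193,  2.55484616, -0.94743058]), 'tvec': array([ 451.35106014, -261.20822625, 1126.86956219])}
top {'K': array([[592.34896285,   0.        , 328.45274405],
       [  0.        , 592.34896285, 239.2470573 ],
       [  0.        ,   0.        ,   1.        ]]), 'rvec': array([ 2.12969407, -2.1646057 ,  0.14505681]), 'tvec': array([  23.3695321 ,  585.05058775, 1002.54818233])}
{'K': array([[332.27678517,   0.        , 312.02440633],
       [  0.        , 332.27678517, 239.92101657],
       [  0.        ,   0.        ,   1.        ]]), 'mount': array([[-3.29339940e-04, -9.63476953e-01, -2.67791061e-01,
         6.82323012e+01],
       [ 9.99999648e-01, -5.24045575e-04,  6.55608181e-04,
        -4.30081853e-01],
       [-7.71998093e-04, -2.67790751e-01,  9.63476786e-01,
        -1.43180222e+02],
       [ 0.00000000e+00,  0.00000000e+00,  0.00000000e+00,
         1.00000000e+00]])}
{'clock': 0.1, 'qpos': array([-1.31539861e+00,  3.53620844e-01,  1.63402943e+00,  2.42238338e-05,
        1.15518550e+00, -2.39946032e-03]), 'qvel': array([ 0.00130811, -0.00175655, -0.00153249,  0.0008939 ,  0.00032069,
        0.0006596 ]), 'joint_efforts': array([ 1.35150194e-04, -6.06353617e+01, -3.42819750e+01, -4.64206414e-05,
        4.09551096e-03, -4.74116234e-05]), 'eef_pos': array([ 159.2493089 , -603.95036192,  230.62352459]), 'tcp_rot': array([-3.14034959e+00, -2.51322231e-05,  2.57787368e-01]), 'contact_force': array([ 0.07243478, -0.65165206, -0.26420557]), 'wrist_torque': array([-0.01594642, -0.02218089, -0.01883265]), 'grasp_force': 0.0, 'opening': 0.9987597833976555}
```

View pics/scene0.png

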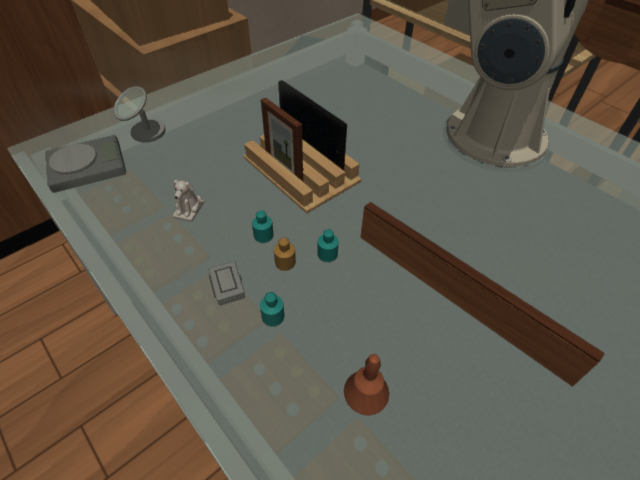

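View pics/top0.png

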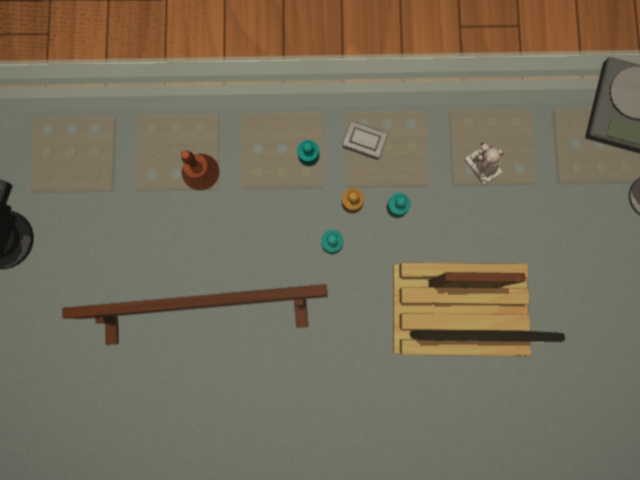

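The scene shows the upstand on the robot's left (+y). The rack is on the right, with the picture in the far groove and the tablet in the near one. The brass weight is at top px (353,198) among teal look-alikes. I'll enlarge the rack and upstand to measure them.

```bash
python3 - <<'E'
import cv2,numpy as np
t=cv2.imread("pics/top0.png")
a=cv2.resize(t[255:365,380:580],None,fx=3.6,fy=3.6,interpolation=cv2.INTER_CUBIC)
b=cv2.resize(t[280:350,55:335],None,fx=2.8,fy=2.8,interpolation=cv2.INTER_CUBIC)
c=np.zeros((600,790,3),np.uint8);c[:396,:720]=a;c[400:400+b.shape[0],:b.shape[1]]=b
c=np.clip(c*1.6,0,255).astype(np.uint8)
cv2.imwrite("pics/c1.png",c)
E
cat > h.py <<'E'
import numpy as np,cv2
from rig import r
from scipy.spatial.transform import Rotation as R
def ray(n,u,v):
    c=r.camera_info(n);M=cv2.Rodrigues(c["rvec"])[0]
    d=M.T@np.linalg.inv(c["K"])@[u,v,1];o=-M.T@c["tvec"];return o,d
def at(n,u,v,z):
    o,d=ray(n,u,v);return o+d*(z-o[2])/d[2]
def proj(n,P):
    c=r.camera_info(n);return cv2.projectPoints(np.array(P,float).reshape(-1,3),c["rvec"],c["tvec"],c["K"],None)[0][:,0]
E
```

```text
(no output)
```

View pics/c1.png

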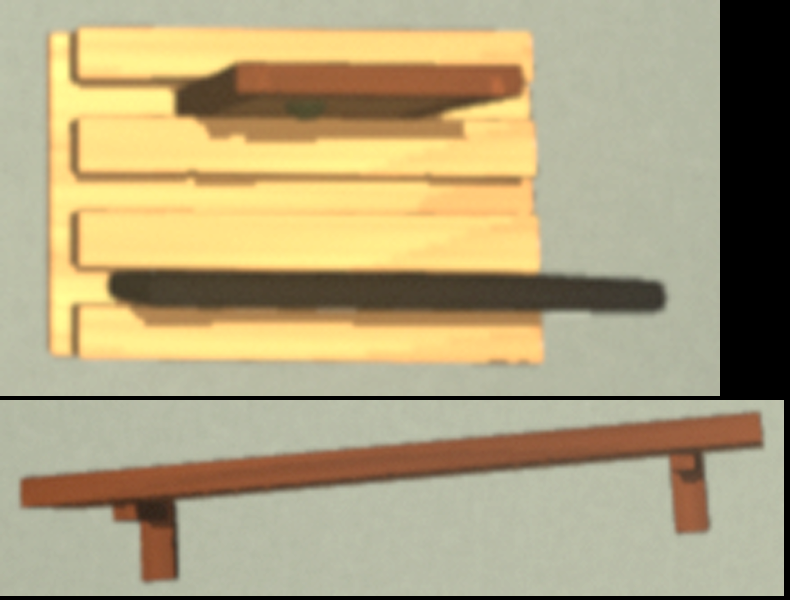

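```bash
python3 - <<'E'
from h import *
np.set_printoptions(precision=1,suppress=True)
A=lambda x,y,z:at("top",380+x/3.6-.0,255+y/3.6,z)
B=lambda x,y,z:at("top",55+x/2.8,280+(y-400)/2.8,z)
print("cam",ray("top",0,0)[0],ray("scene",0,0)[0])
L1,L2,R1,R2=B(22,479,90),B(22,506,90),B(761,412,90),B(763,446,90)
c=(L1+L2+R1+R2)/4;d=(L1+L2-R1-R2)/2
print("up ends",L1,L2,R1,R2,"c",c,"len",np.linalg.norm(d),"yaw",np.degrees(np.arctan2(-d[0],d[1])))
# rack posts tops z=48
P=[A(78,27,48),A(532,31,48),A(543,362,48),A(78,355,48)]
print("rack rails",P, "left outer",A(50,32,12),A(50,355,12))
print("tablet top ends (z~154)",A(112,272,154),A(110,297,154),A(664,282,154),A(664,310,154))
print("pic top (z~174)",A(240,64,174),A(238,92,174),A(522,66,174),A(522,96,174))
for z in(63,):print("weight knob",at("top",353.5,197,z), "base?",at("top",353,200,20))
for n,u,v in(("teal1",332,240),("teal2",400,203),("teal3",308,151)):print(n,at("top",u,v,50))
print("bell",at("top",203,172,20),"snuff",at("top",365,140,24))
print("scene weight knob top",at("scene",284,241,63),"upst",at("scene",370,207,90),at("scene",602,355,90))
E
```

```text
cam [ 440.5   10.5 1074.1] [959.9 402.2 677.3]
up ends [470.6 455.   90. ] [454.7 454.2  90. ] [503.   17.7  90. ] [482.9  16.8  90. ] c [477.8 235.9  90. ] len 438.4304871505521 yaw 3.9678074757654103
rack rails [array([ 541.4, -112.8,   48. ]), array([ 535.9, -331.5,   48. ]), array([ 379.1, -326.9,   48. ]), array([ 385.7, -107.6,   48. ])] left outer [ 542.7 -103.1   12. ] [384.  -98.1  12. ]
tablet top ends (z~154) [ 425.9 -111.1  154. ] [ 415.4 -109.8  154. ] [ 418.  -345.5  154. ] [ 406.3 -344.7  154. ]
pic top (z~174) [ 512.2 -165.5  174. ] [ 500.4 -164.2  174. ] [ 509.4 -284.4  174. ] [ 496.8 -283.6  174. ]
weight knob [655.8 -31.   63. ] base? [659.4 -31.7  20. ]
teal1 [582.6   7.7  50. ]
teal2 [ 646.4 -113.1   50. ]
teal3 [743.6  47.8  50. ]
bell [716.2 241.3  20. ] snuff [770.2 -56.   24. ]
scene weight knob top [657.6 -27.6  63. ] upst [498.   30.7  90. ] [459.7 456.7  90. ]
```

```bash
cat >> h.py <<'E'
T0=np.array([[0,1,0],[1,0,0],[0,0,-1.]])  # tool axes in object frame (columns x,y,z)
def Ro(yaw,tilt=0): return R.from_euler('ZY',[yaw,-tilt],degrees=True).as_matrix()@T0
def go(p,M,label=""):
    s=r.sense();C=R.from_euler('xyz',s["tcp_rot"]).as_matrix()
    d=C.T@(np.array(p)-s["eef_pos"]);w=R.from_matrix(C.T@M).as_rotvec()
    print(label,np.round(d/200,3).tolist(),np.round(w/np.pi,3).tolist(),"rows",round(max(np.linalg.norm(d)/41.7,np.degrees(np.linalg.norm(w))/7.16),1),"t",s["clock"])
O=np.array([477.5,236.,0]);U=R.from_euler('z',4,degrees=True).as_matrix()
def place(ey,H,tilt,gz,dz=0,dx=0):
    """TCP for object with bottom rear edge dz above counter, dx in front of contact; grasp gz up the object's midplane"""
    t=np.radians(tilt);Ry=R.from_euler('y',-tilt,degrees=True).as_matrix()
    e=np.array([9+90*np.tan(t)+dx,ey,dz]) # rear bottom edge
    return O+U@(e+Ry@np.array([7,0,gz-19]))
E
python3 -c "
from h import *
go([504.5,-224.5,230],Ro(-1.6))"
```

```text
[2.153, -1.394, 0.005] [-0.0, -0.0, -0.409] rows 12.3 t 0.1
```

```bash
python3 -m inch '[[[1,-0.65,0,0,0,-0.2],[1,-0.65,0,0,0,-0.2],[1,-0.65,0,0,0,-0.2],[1,-0.65,0,0,0,-0.2],[1,-0.65,0,0,0,-0.2],[1,-0.65,0,0,0,-0.2]]]' 0 60; python3 -c "
from h import *
go([504.5,-224.5,230],Ro(-1.6))"
```

```text
clock: 0.6
eef_pos: [320.9, -424.9, 231.0]
tcp_rot: [-3.141, -0.001, 0.894]
contact_force: [0.3, 0.3, 0.6]
opening: 0.499
grasp_force: 0.0
 [1.356, 0.088, 0.006] [-0.0, -0.0, -0.206] rows 6.5 t 0.6
```

```bash
python3 -m inch '[[[0.9,0.06,0,0,0,-0.206],[0.9,0.06,0,0,0,-0.206],[0.9,0.06,0,0,0,-0.206],[0.9,0.06,0,0,0,-0.206],[0.9,0.06,0,0,0,-0.206],[0.9,0.06,0,0,0,-0.206]]]'; python3 -c "
from h import *
go([504.5,-224.5,230],Ro(-1.6))"
```

```text
clock: 1.1
eef_pos: [444.7, -293.2, 231.1]
tcp_rot: [3.141, -0.001, 1.544]
contact_force: [-0.9, 0.7, -0.2]
opening: 0.502
grasp_force: 0.0
 [0.351, 0.29, 0.006] [0.0, -0.0, 0.0] rows 2.2 t 1.1
```

```bash
python3 -m inch '[[[0.351,0.29,0.006,0,0,0],[0.351,0.29,0.006,0,0,0],[0.351,0.29,0.006,0,0,0],[0.351,0.29,0.006,0,0,0]]]'; python3 -c "
from h import *
go([504.5,-224.5,143],Ro(-1.6))
cv2.imwrite('pics/w1.png',r.grab_frame('wrist')[:,:,::-1])"
```

```text
clock: 1.43
eef_pos: [504.1, -226.8, 229.7]
tcp_rot: [-3.141, -0.0, 1.534]
contact_force: [-0.5, -0.7, -1.7]
opening: 0.498
grasp_force: 0.0
 [0.012, 0.002, 0.434] [-0.0, -0.0, -0.003] rows 2.1 t 1.4333
```

View pics/w1.png

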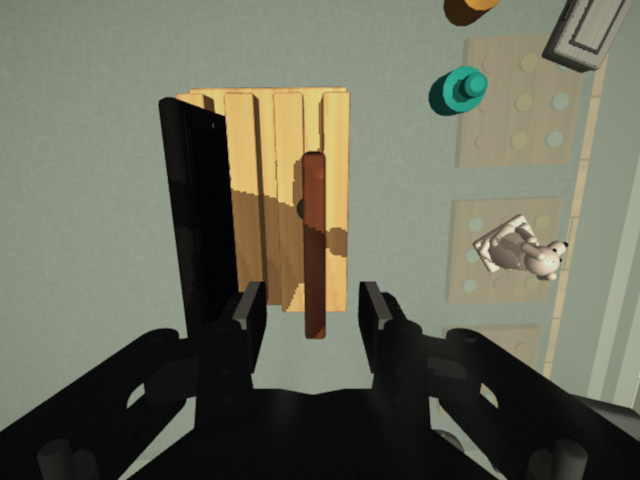

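The wrist view shows the picture's top edge midway between the fingers, from (314,152) to (315,338). I'll check its centre along its width.

```bash
cat >> h.py <<'E'
def watt(u,v,z):
    s=r.sense();C=R.from_euler('xyz',s["tcp_rot"]).as_matrix();c=r.camera_info("wrist");m=c["mount"]
    o=C@m[:3,3]+s["eef_pos"];d=C@m[:3,:3]@np.linalg.inv(c["K"])@[u,v,1];return o+d*(z-o[2])/d[2]
E
python3 -c "
from h import *
print(watt(314,152,174),watt(315,338,174), 'tablet far end',watt(163,100,154),watt(182,98,154))"
```

```text
[ 506.928966   -162.19367409  174.        ] [ 503.19243542 -283.92933359  174.        ] tablet far end [ 415.81276854 -128.23453842  154.        ] [ 427.59376211 -127.54475113  154.        ]
```

```bash
python3 -m inch '[[[0.018,0.003,0.3,0,0,0],[0.018,0.003,0.3,0,0,0],[0.018,0.003,0.434,0,0,0],[0.018,0.003,0.434,0,0,0]]]' && python3 -m inch '[[[0,0,0,0,0,0],[0,0,0,0,0,0],[0,0,0,0,0,0],[0,0,0,0,0,0],[0,0,0,0,0,0],[0,0,0,0,0,0]]]' -1 40
```

```text
clock: 1.82
eef_pos: [499.9, -224.5, 139.0]
tcp_rot: [-3.134, -0.002, 1.531]
contact_force: [-1.0, 0.2, -1.2]
opening: 0.497
grasp_force: 0.0
clock: 2.32
eef_pos: [504.9, -225.1, 144.9]
tcp_rot: [3.139, 0.002, 1.533]
contact_force: [-0.3, -2.9, 7.0]
opening: 0.157
grasp_force: 41.7
```

```bash
python3 -m inch '[[[0,0,-0.1,0,0,0],[0,0,-0.25,0,0,0],[0,0,-0.4,0,0,0],[0,0,-0.6,0,0,0],[0,0,-0.7,0,0,0],[0,0,-0.7,0,0,0],[0,0,-0.7,0,0,0]]]'; python3 -c "
from h import *
np.set_printoptions(precision=1,suppress=True)
p=place(127,162,15,152,60,40);print(p,place(127,162,15,152));go(p,Ro(4,15))
print(r.sense()['qpos'])"
```

```text
clock: 2.9
eef_pos: [504.3, -224.2, 284.2]
tcp_rot: [3.14, 0.001, 1.533]
contact_force: [0.4, 0.1, -4.5]
opening: 0.155
grasp_force: 40.2
[514.  365.9 190.3] [474.1 363.1 130.3]
 [2.95, -0.063, 0.467] [-0.083, 0.005, -0.034] rows 14.3 t 2.9
[-0.4  0.2  1.7  0.   1.2 -0.4]
```

```bash
python3 -m inch '[[[0.3,-0.01,0,0,0,0],[0.99,-0.02,0,0,0,0],[0.99,-0.02,0,0,0,0],[0.99,-0.02,0,0,0,0],[0.99,-0.02,0,0,0,0],[0.99,-0.02,0,0,0,0]]]' && python3 -m inch '[[[0.99,-0.02,0,0,0,0],[0.99,-0.02,0,0,0,0],[0.99,-0.02,0,0,0,0],[0.99,-0.02,0,0,0,0],[0.99,-0.02,0,0,0,0],[0.99,-0.02,0,0,0,0]]]';python3 -c "
from h import *
p=place(127,162,15,152,60,40);go(p,Ro(4,15))"
```

```text
clock: 3.4
eef_pos: [505.8, -21.1, 281.0]
tcp_rot: [-3.138, -0.003, 1.537]
contact_force: [0.4, -0.1, -2.8]
opening: 0.15
grasp_force: 40.0
clock: 3.9
eef_pos: [509.8, 176.5, 281.0]
tcp_rot: [-3.139, -0.001, 1.537]
contact_force: [0.6, 0.1, -3.6]
opening: 0.159
grasp_force: 39.9
 [0.946, -0.01, 0.455] [-0.084, 0.004, -0.033] rows 5.0 t 3.9
```

```bash
python3 -m inch '[[[0.946,-0.01,0.3,-0.084,0.004,-0.033],[0.946,-0.01,0.3,-0.084,0.004,-0.033],[0.946,-0.01,0.3,-0.084,0.004,-0.033],[0.946,-0.01,0.455,-0.084,0.004,-0.033],[0.946,-0.01,0.455,-0.084,0.004,-0.033],[0.946,-0.01,0.455,-0.084,0.004,-0.033],[0.946,-0.01,0.455,-0.084,0.004,-0.033],[0.946,-0.01,0.455,-0.084,0.004,-0.033]]]';python3 -c "
from h import *
s=r.sense();print(s['tcp_rot'],s['qpos'])
go(place(127,162,15,152,10,8),Ro(4,15),'near')
cv2.imwrite('pics/s1.png',r.grab_frame('scene')[:,:,::-1])"
```

```text
clock: 4.57
eef_pos: [515.0, 359.7, 190.3]
tcp_rot: [2.881, 0.004, 1.638]
contact_force: [0.1, 0.2, -3.8]
opening: 0.159
grasp_force: 40.1
[2.88070485 0.00386617 1.63808697] [ 0.69132063  0.3030667   1.83458296 -0.21507115  0.80439145  0.7574915 ]
near [0.031, -0.222, 0.2] [-0.0, 0.001, -0.0] rows 1.4 t 4.5667
```

View pics/s1.png

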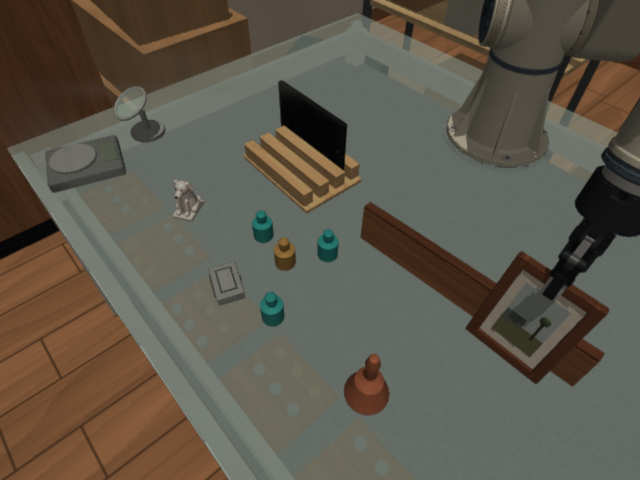

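The picture hangs in front of the upstand, face to the customer, tipped the right way. Its lower left corner is at (470,325). Next I lower it slowly.

```bash
python3 -m inch '[[[0.01,-0.08,0.07,0,0,0],[0.02,-0.15,0.14,0,0,0],[0.031,-0.2,0.18,0,0,0],[0.031,-0.222,0.2,0,0,0],[0.031,-0.222,0.2,0,0,0],[0.031,-0.222,0.2,0,0,0]]]';python3 -c "
from h import *
go(place(127,162,15,152,0,4),Ro(4,15),'near')"
```

```text
clock: 5.12
eef_pos: [483.9, 364.8, 142.9]
tcp_rot: [2.877, 0.001, 1.637]
contact_force: [0.2, -0.5, -3.2]
opening: 0.15
grasp_force: 40.1
near [-0.005, -0.045, 0.053] [0.001, 0.0, -0.001] rows 0.3 t 5.1167
```

```bash
python3 -m inch '[[[0,-0.008,0.012,0,0,0],[0,-0.012,0.02,0,0,0],[0,-0.015,0.028,0,0,0],[0,-0.017,0.034,0,0,0],[0,-0.019,0.04,0,0,0],[0,-0.02,0.045,0,0,0],[0,-0.02,0.045,0,0,0],[0,-0.02,0.045,0,0,0]]]';python3 -c "
from h import *
go(place(127,162,15,152,0,0),Ro(4,15),'near');print(r.sense()['contact_force'],r.sense()['eef_pos'])"
```

```text
clock: 5.78
eef_pos: [482.0, 364.8, 132.8]
tcp_rot: [2.877, 0.001, 1.637]
contact_force: [-0.6, -1.6, 2.7]
opening: 0.158
grasp_force: 41.0
near [-0.006, -0.042, 0.002] [0.001, 0.001, -0.001] rows 0.2 t 5.7833
[-0.64968332 -1.64240239  2.73861007] [481.95680447 364.83410972 132.75736722]
```

```bash
python3 -m inch '[[[0,0,-0.003,0,0,0],[0,-0.01,-0.006,0,0,0],[0,-0.015,-0.007,0,0,0],[0,-0.02,-0.008,0,0,0],[0,-0.025,-0.01,0,0,0],[0,-0.03,-0.011,0,0,0],[0,-0.03,-0.011,0,0,0],[0,-0.03,-0.011,0,0,0]]]';python3 -c "
from h import *
go(place(127,162,15,152,0,0),Ro(4,15),'near');print(r.sense()['contact_force'],r.sense()['eef_pos'])"
```

```text
clock: 6.45
eef_pos: [475.3, 364.4, 132.9]
tcp_rot: [2.878, 0.001, 1.638]
contact_force: [-1.1, 0.2, -1.9]
opening: 0.158
grasp_force: 40.3
near [-0.006, -0.01, 0.011] [0.001, 0.001, -0.001] rows 0.1 t 6.45
[-1.12333268  0.18967295 -1.86937031] [475.29203976 364.36825389 132.90838948]
```

```bash
python3 -m inch '[[[0,-0.005,0.001,0,0,0],[0,-0.01,0.001,0,0,0],[0,-0.014,0.001,0,0,0],[0,-0.018,0.001,0,0,0],[0,-0.018,0.001,0,0,0]]]'; python3 -m inch '[[[0,-0.006,0.001,0,0,0],[0,-0.01,0.001,0,0,0],[0,-0.01,0.001,0,0,0],[0,-0.01,0.001,0,0,0]]]';python3 -c "
from h import *
go(place(127,162,15,152,0,0),Ro(4,15),'near')
f=r.grab_frame('scene')[150:420,380:640,::-1];cv2.imwrite('pics/s2.png',cv2.resize(f,None,fx=2.2,fy=2.2,interpolation=cv2.INTER_CUBIC))"
```

```text
clock: 6.87
eef_pos: [473.6, 364.6, 132.6]
tcp_rot: [2.874, 0.001, 1.639]
contact_force: [8.9, -2.0, -2.4]
opening: 0.156
grasp_force: 40.2
clock: 7.2
eef_pos: [473.0, 364.6, 132.5]
tcp_rot: [2.872, 0.0, 1.639]
contact_force: [13.5, -3.7, -2.4]
opening: 0.158
grasp_force: 40.6
near [-0.008, 0.002, 0.012] [0.002, 0.0, -0.0] rows 0.1 t 7.2
```

View pics/s2.png

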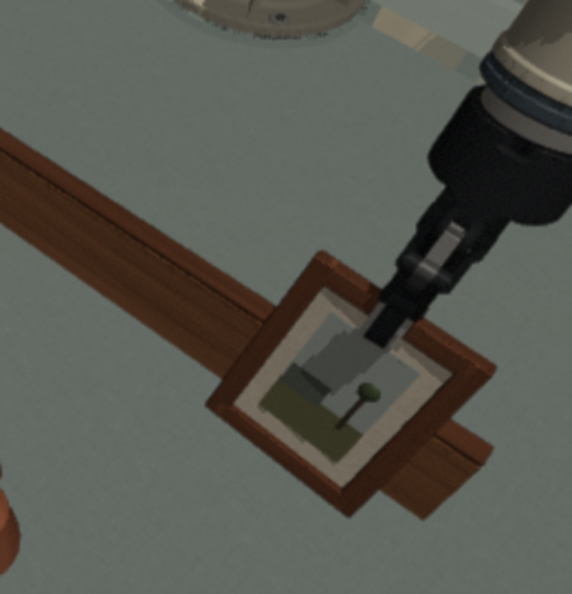

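The picture touches the upstand, with about 30 mm of the upstand clear beyond it at (490,455). I ease off, lower the last millimetre and release.

```bash
python3 -m inch '[[[0,0.01,0.004,0,0,0],[0,0.014,0.008,0,0,0],[0,0.014,0.012,0,0,0],[0,0.014,0.012,0,0,0],[0,0.014,0.012,0,0,0]]]'
```

```text
clock: 7.67
eef_pos: [474.7, 364.4, 132.0]
tcp_rot: [2.874, 0.0, 1.637]
contact_force: [-3.9, -7.0, 21.4]
opening: 0.161
grasp_force: 43.8
```

```bash
python3 -m inch '[[[0,-0.003,-0.006,0,0,0],[0,-0.003,-0.006,0,0,0],[0,-0.003,-0.006,0,0,0]]]'; python3 -m inch '[[[0,-0.001,-0.002,0,0,0],[0,-0.001,-0.002,0,0,0]]]'
```

```text
clock: 7.92
eef_pos: [473.9, 364.7, 132.2]
tcp_rot: [2.874, 0.0, 1.638]
contact_force: [0.9, -5.5, 10.5]
opening: 0.159
grasp_force: 42.2
clock: 8.08
eef_pos: [473.7, 364.7, 132.2]
tcp_rot: [2.874, 0.0, 1.638]
contact_force: [3.9, -3.6, 5.9]
opening: 0.156
grasp_force: 41.6
```

```bash
python3 -m inch '[[[0,0,0,0,0,0],[0,0,0,0,0,0],[0,0,0,0,0,0],[0,0,0,0,0,0]]]' -0.4 40; python3 -m inch '[[[0,0,-0.05,0,0,0],[0,0,-0.15,0,0,0],[0,0,-0.35,0,0,0],[0,0,-0.6,0,0,0],[0,0,-0.75,0,0,0],[0,0,-0.75,0,0,0]]]'; python3 -c "
from h import *
cv2.imwrite('pics/s3.png',r.grab_frame('scene')[:,:,::-1])
go([417.5,-236,260],Ro(-1.6))"
```

```text
clock: 8.42
eef_pos: [471.8, 364.0, 130.5]
tcp_rot: [2.878, 0.002, 1.637]
contact_force: [-0.4, 0.2, -0.4]
opening: 0.3
grasp_force: 0.0
clock: 8.92
eef_pos: [434.2, 364.2, 284.1]
tcp_rot: [2.869, -0.006, 1.638]
contact_force: [1.4, 0.7, 1.0]
opening: 0.296
grasp_force: 0.0
 [-2.985, -0.298, 0.012] [0.086, -0.005, 0.03] rows 14.4 t 8.9667
```

View pics/s3.png

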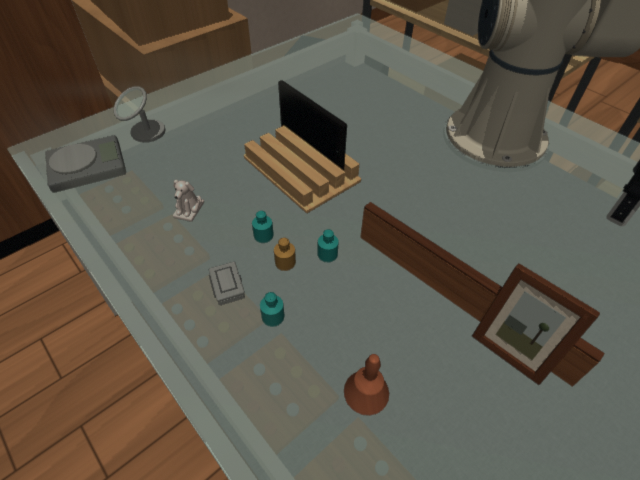

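The picture leans steadily, with its corners at (475,337) and (541,381). On to the tablet.

```bash
python3 -m inch '[[[-0.99,-0.1,0,0.086,-0.005,0.03],[-0.99,-0.1,0,0.086,-0.005,0.03],[-0.99,-0.1,0,0.086,-0.005,0.03],[-0.99,-0.1,0,0.086,-0.005,0.03],[-0.99,-0.1,0,0.086,-0.005,0.03],[-0.99,-0.1,0,0.086,-0.005,0.03]]]' 0; python3 -m inch '[[[-0.99,0,0,0,0,0],[-0.99,0,0,0,0,0],[-0.99,0,0,0,0,0],[-0.99,0,0,0,0,0],[-0.99,0,0,0,0,0],[-0.99,0,0,0,0,0]]]';python3 -c "
from h import *
go([417.5,-236,260],Ro(-1.6))"
```

```text
clock: 9.47
eef_pos: [425.7, 157.9, 269.4]
tcp_rot: [-3.133, 0.008, 1.539]
contact_force: [0.8, -0.4, -1.2]
opening: 0.499
grasp_force: 0.0
clock: 9.97
eef_pos: [420.8, -39.2, 271.0]
tcp_rot: [-3.135, 0.006, 1.539]
contact_force: [-0.8, 0.3, -0.1]
opening: 0.499
grasp_force: 0.0
 [-0.984, 0.016, 0.061] [-0.002, 0.002, -0.001] rows 4.7 t 9.9667
```

```bash
python3 -m inch '[[[-0.984,0.016,0.061,-0.002,0.002,-0.001],[-0.984,0.016,0.061,-0.002,0.002,-0.001],[-0.984,0.016,0.061,-0.002,0.002,-0.001],[-0.984,0.016,0.061,-0.002,0.002,-0.001],[-0.984,0.016,0.061,-0.002,0.002,-0.001],[-0.984,0.016,0.15,-0.002,0.002,-0.001],[-0.984,0.016,0.15,-0.002,0.002,-0.001]]]';python3 -c "
from h import *
go([417.5,-236,122],Ro(-1.6))
g=r.grab_frame('wrist')
cv2.imwrite('pics/w2.png',g[:,:,::-1])"
```

```text
clock: 10.55
eef_pos: [417.4, -232.1, 239.4]
tcp_rot: [-3.138, -0.004, 1.543]
contact_force: [-0.6, 0.6, -0.8]
opening: 0.497
grasp_force: 0.0
 [-0.022, 0.003, 0.587] [-0.001, -0.001, -0.0] rows 2.8 t 10.55
```

View pics/w2.png

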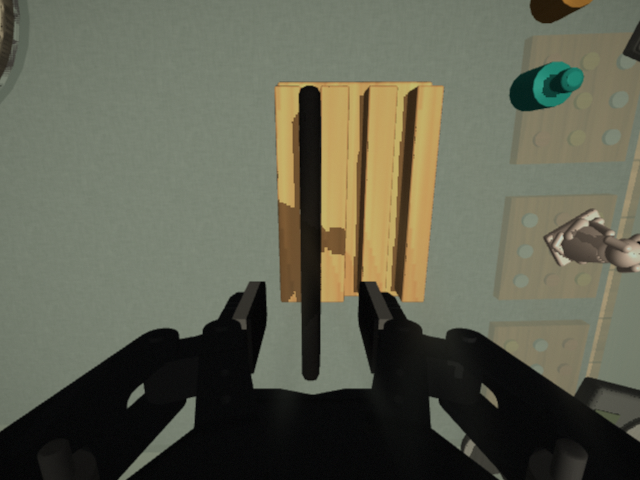

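The tablet's top edge runs from (309,88) to (311,379), between the fingers at about 265 and 360.

```bash
python3 -c "
from h import *
print(watt(309,88,154),watt(311,379,154))"; python3 -m inch '[[[-0.02,0.003,0.2,0,0,0],[-0.02,0.003,0.35,0,0,0],[-0.02,0.003,0.5,0,0,0],[-0.02,0.003,0.56,0,0,0],[-0.02,0.003,0.587,0,0,0],[-0.02,0.003,0.587,0,0,0],[-0.02,0.003,0.587,0,0,0]]]'; python3 -m inch '[[[0,0,0,0,0,0],[0,0,0,0,0,0],[0,0,0,0,0,0],[0,0,0,0,0,0],[0,0,0,0,0,0],[0,0,0,0,0,0]]]' -1 50
```

```text
[ 418.53111301 -126.07029659  154.        ] [ 413.70617486 -343.48740125  154.        ]
clock: 11.18
eef_pos: [420.1, -235.4, 125.9]
tcp_rot: [3.141, -0.001, 1.546]
contact_force: [-0.0, 0.1, -0.2]
opening: 0.497
grasp_force: 0.0
clock: 11.68
eef_pos: [418.7, -236.0, 126.3]
tcp_rot: [-3.141, -0.001, 1.546]
contact_force: [-5.8, 0.6, 12.1]
opening: 0.157
grasp_force: 48.5
```

```bash
python3 -m inch '[[[0,0,-0.1,0,0,0],[0,0,-0.25,0,0,0],[0,0,-0.4,0,0,0],[0,0,-0.6,0,0,0],[0,0,-0.75,0,0,0],[0,0,-0.75,0,0,0],[0,0,-0.75,0,0,0]]]'; python3 -c "
from h import *
p=place(-78,142,15,133,60,45);print(p);go(p,Ro(4,15))"
```

```text
clock: 12.27
eef_pos: [419.8, -236.4, 276.5]
tcp_rot: [3.138, -0.0, 1.545]
contact_force: [0.1, -0.3, -6.0]
opening: 0.151
grasp_force: 50.8
[538.17765963 162.05252724 171.92727751]
 [2.007, 0.539, 0.525] [-0.082, 0.004, -0.03] rows 10.3 t 12.2667
```

```bash
python3 -m inch '[[[0.3,0.1,0,0,0,0],[0.98,0.3,0,0,0,0],[0.98,0.3,0,0,0,0],[0.98,0.3,0,0,0,0],[0.98,0.3,0,0,0,0],[0.98,0.3,0,0,0,0],[0.98,0.3,0,0,0,0]]]' ; python3 -c "
from h import *
p=place(-78,142,15,133,60,45);go(p,Ro(4,15))"
```

```text
clock: 12.85
eef_pos: [483.2, -39.6, 273.1]
tcp_rot: [-3.138, -0.002, 1.549]
contact_force: [-1.0, 0.3, -5.7]
opening: 0.157
grasp_force: 50.7
 [1.013, 0.255, 0.507] [-0.084, 0.003, -0.029] rows 5.6 t 12.85
```

```bash
python3 -m inch '[[[0.99,0.255,0.1,-0.084,0.003,-0.029],[0.99,0.255,0.1,-0.084,0.003,-0.029],[0.99,0.255,0.2,-0.084,0.003,-0.029],[0.99,0.255,0.3,-0.084,0.003,-0.029],[0.99,0.255,0.45,-0.084,0.003,-0.029],[0.99,0.255,0.507,-0.084,0.003,-0.029],[0.99,0.255,0.507,-0.084,0.003,-0.029],[0.99,0.255,0.507,-0.084,0.003,-0.029]]]' ; python3 -c "
from h import *
go(place(-78,142,15,133,12,6),Ro(4,15))"
```

```text
clock: 13.52
eef_pos: [537.6, 153.9, 170.5]
tcp_rot: [2.885, 0.004, 1.637]
contact_force: [-0.2, -0.6, -5.8]
opening: 0.154
grasp_force: 51.0
 [0.041, -0.242, 0.177] [-0.002, 0.001, -0.001] rows 1.5 t 13.5167
```

```bash
python3 -m inch '[[[0.01,-0.08,0.06,0,0,0],[0.02,-0.15,0.12,0,0,0],[0.041,-0.2,0.16,-0.002,0.001,-0.001],[0.041,-0.242,0.177,-0.002,0.001,-0.001],[0.041,-0.242,0.177,-0.002,0.001,-0.001],[0.041,-0.242,0.177,-0.002,0.001,-0.001]]]' ; python3 -c "
from h import *
go(place(-78,142,15,133,0,4),Ro(4,15))"
```

```text
clock: 14.02
eef_pos: [502.8, 160.0, 128.3]
tcp_rot: [2.87, -0.001, 1.64]
contact_force: [1.7, 0.9, -5.1]
opening: 0.152
grasp_force: 51.0
 [-0.002, -0.048, 0.071] [0.003, -0.0, -0.0] rows 0.4 t 14.0167
```

```bash
python3 -m inch '[[[0,-0.003,0.01,0,0,0],[0,-0.005,0.02,0,0,0],[0,-0.008,0.028,0,0,0],[0,-0.01,0.036,0,0,0],[0,-0.012,0.042,0,0,0],[0,-0.012,0.042,0,0,0]]]' ; python3 -m inch '[[[0,-0.001,0.004,0,0,0],[0,-0.002,0.008,0,0,0],[0,-0.002,0.008,0,0,0],[0,-0.002,0.008,0,0,0]]]'; python3 -c "
from h import *
go(place(-78,142,15,133,0,0),Ro(4,15))"
```

```text
clock: 14.52
eef_pos: [502.2, 160.7, 118.4]
tcp_rot: [2.871, -0.001, 1.64]
contact_force: [0.3, 0.3, -5.7]
opening: 0.153
grasp_force: 50.9
clock: 14.85
eef_pos: [502.3, 160.8, 117.0]
tcp_rot: [2.871, -0.001, 1.641]
contact_force: [-0.5, -0.4, -5.1]
opening: 0.152
grasp_force: 50.9
 [-0.006, -0.051, 0.012] [0.003, -0.0, -0.0] rows 0.3 t 14.85
```

```bash
python3 -m inch '[[[0,-0.001,0.005,0,0,0],[0,-0.003,0.009,0,0,0],[0,-0.003,0.009,0,0,0]]]' ; python3 -m inch '[[[0,-0.001,0.004,0,0,0],[0,-0.002,0.008,0,0,0],[0,-0.002,0.008,0,0,0]]]'
```

```text
clock: 15.1
eef_pos: [502.5, 160.7, 115.5]
tcp_rot: [2.87, -0.001, 1.64]
contact_force: [-0.6, -2.3, -0.3]
opening: 0.155
grasp_force: 51.8
clock: 15.35
eef_pos: [503.0, 160.1, 114.7]
tcp_rot: [2.869, -0.0, 1.64]
contact_force: [-4.8, -10.2, 14.2]
opening: 0.156
grasp_force: 53.8
```

```bash
python3 -m inch '[[[0,0.002,-0.009,0,0,0],[0,-0.01,-0.012,0,0,0],[0,-0.02,-0.014,0,0,0],[0,-0.025,-0.015,0,0,0],[0,-0.03,-0.016,0,0,0],[0,-0.03,-0.016,0,0,0]]]' ; python3 -m inch '[[[0,-0.005,-0.001,0,0,0],[0,-0.01,-0.003,0,0,0],[0,-0.01,-0.003,0,0,0]]]';  python3 -m inch '[[[0,-0.005,-0.001,0,0,0],[0,-0.01,-0.003,0,0,0],[0,-0.01,-0.003,0,0,0]]]'
```

```text
clock: 15.85
eef_pos: [495.9, 160.6, 115.2]
tcp_rot: [2.87, -0.002, 1.641]
contact_force: [0.5, 0.3, -2.1]
opening: 0.15
grasp_force: 51.4
clock: 16.1
eef_pos: [494.0, 160.4, 115.3]
tcp_rot: [2.87, -0.001, 1.641]
contact_force: [2.4, 0.5, -3.1]
opening: 0.156
grasp_force: 51.2
clock: 16.35
eef_pos: [493.4, 160.6, 115.9]
tcp_rot: [2.867, -0.002, 1.642]
contact_force: [10.2, 0.7, -7.4]
opening: 0.159
grasp_force: 50.6
```

```bash
python3 -m inch '[[[0,0.003,0.003,0,0,0],[0,0.006,0.006,0,0,0],[0,0.006,0.006,0,0,0]]]' ; python3 -m inch '[[[0,0,0.003,0,0,0],[0,-0.001,0.005,0,0,0],[0,-0.001,0.005,0,0,0]]]'
```

```text
clock: 16.6
eef_pos: [493.9, 160.2, 115.0]
tcp_rot: [2.869, -0.001, 1.641]
contact_force: [2.3, -2.5, 4.0]
opening: 0.155
grasp_force: 52.3
clock: 16.85
eef_pos: [494.0, 159.8, 114.4]
tcp_rot: [2.869, -0.001, 1.641]
contact_force: [0.6, -8.3, 13.0]
opening: 0.152
grasp_force: 53.7
```

Seated on the counter and touching the upstand, so I ease off 0.5 mm and release.

```bash
python3 -m inch '[[[0,0,-0.004,0,0,0],[0,0,-0.004,0,0,0]]]'; python3 -m inch '[[[0,0,0,0,0,0],[0,0,0,0,0,0],[0,0,0,0,0,0],[0,0,0,0,0,0]]]' -0.4 40; python3 -m inch '[[[0,0,-0.05,0,0,0],[0,0,-0.15,0,0,0],[0,0,-0.35,0,0,0],[0,0,-0.55,0,0,0],[0,0,-0.7,0,0,0],[0,0,-0.7,0,0,0]]]'; python3 -c "
from h import *
cv2.imwrite('pics/s4.png',np.vstack([cv2.resize(r.grab_frame('scene')[130:430,180:640,::-1],(552,360)),np.zeros((0,552,3),np.uint8),cv2.resize(r.grab_frame('top')[180:320,50:390,::-1],(552,227))]))
go([655,-31,180],Ro(0))"
```

```text
clock: 17.02
eef_pos: [493.8, 160.0, 114.9]
tcp_rot: [2.869, -0.001, 1.641]
contact_force: [4.3, -4.6, 5.1]
opening: 0.156
grasp_force: 52.5
clock: 17.35
eef_pos: [492.2, 160.0, 113.6]
tcp_rot: [2.872, -0.001, 1.64]
contact_force: [0.2, 0.1, 0.3]
opening: 0.297
grasp_force: 0.0
clock: 17.85
eef_pos: [456.9, 158.4, 255.5]
tcp_rot: [2.863, -0.004, 1.641]
contact_force: [0.3, 0.4, 0.5]
opening: 0.296
grasp_force: 0.0
 [-1.012, 0.798, 0.589] [0.087, -0.004, 0.022] rows 6.8 t 17.95
```

View pics/s4.png

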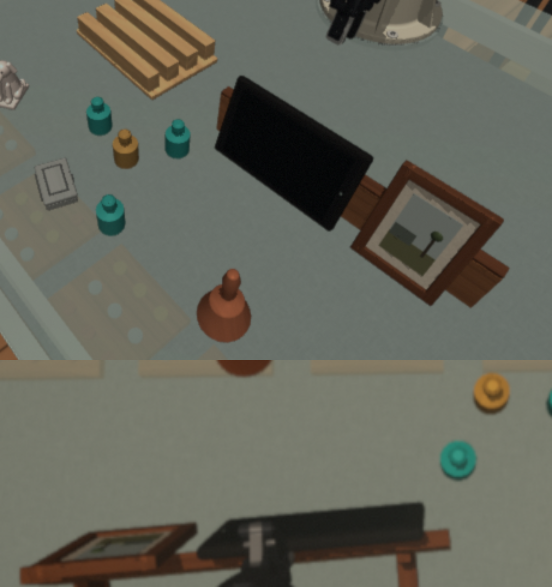

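Both pieces lean against the upstand with a gap between them. The tablet's front foot runs from (216,150) to (334,229) in this crop. I'll work out where that puts the foot's middle and go to the weight.

```bash
python3 -c "
from h import *
np.set_printoptions(precision=1,suppress=True)
s=lambda u,v:at('scene',180+u/1.2,130+v/1.2,3.6)
a,b=s(216,150),s(334,229);print(a,b,(a+b)/2,np.linalg.norm(a-b),np.degrees(np.arctan2(a[0]-b[0],b[1]-a[1])))
print('model',O+U@[9+24.1+13.5,-78,3.6])
print('scene px of model corners',proj('scene',[O+U@[46.6,-78-111,3.6],O+U@[46.6,-78+111,3.6]]))
go([657,-30,180],R.from_euler('xyz',[180,0,4],degrees=True).as_matrix())"
python3 -m inch '[[[0,0,-0.1,0.087,-0.004,0.022],[0,0.1,-0.1,0.087,-0.004,0.022],[-0.4,0.3,0,0.087,-0.004,0.022],[-0.8,0.6,0.3,0.087,-0.004,0.022],[-0.98,0.75,0.4,0.087,-0.004,0.022],[-0.98,0.75,0.4,0.087,-0.004,0.022],[-0.98,0.75,0.4,0.087,-0.004,0.022]]]' 0.1 40
python3 -c "
from h import *
go([657,-30,180],R.from_euler('xyz',[180,0,4],degrees=True).as_matrix())"
```

```text
[538.9  55.3   3.6] [512.8 270.4   3.6] [525.8 162.8   3.6] 216.66015212212093 6.905346101431531
model [529.4 161.4   3.6]
scene px of model corners [[359.  253.2]
 [456.  324.5]]
 [-1.008, 0.808, 0.592] [0.068, -0.069, 0.497] rows 12.7 t 17.95
clock: 18.53
eef_pos: [602.5, 5.3, 222.0]
tcp_rot: [-3.136, 0.002, 1.57]
contact_force: [0.9, 1.3, 0.0]
opening: 0.55
grasp_force: 0.0
 [-0.176, 0.274, 0.208] [-0.001, 0.002, 0.478] rows 12.0 t 18.5333
```

```bash
python3 -m inch '[[[-0.176,0.274,0,0,0,0.478],[-0.176,0.274,0,0,0,0.478],[-0.176,0.274,0,0,0,0.478],[-0.176,0.274,0,0,0,0.478],[-0.176,0.274,0,0,0,0.478],[-0.176,0.274,0,0,0,0.478],[-0.176,0.274,0,0,0,0.478],[-0.176,0.274,0,0,0,0.478]]]' -0.2 40
python3 -c "
from h import *
go([657,-30,180],R.from_euler('xyz',[180,0,4],degrees=True).as_matrix())"
```

```text
clock: 19.2
eef_pos: [656.2, -28.2, 222.2]
tcp_rot: [-3.14, 0.006, 0.564]
contact_force: [-1.2, -0.1, -0.2]
opening: 0.403
grasp_force: 0.0
 [0.0, 0.01, 0.211] [-0.0, 0.002, 0.157] rows 4.0 t 19.2
```

```bash
python3 -m inch '[[[0,0.01,0,0,0.002,0.157],[0,0.01,0,0,0.002,0.157],[0,0.01,0,0,0.002,0.157],[0,0.01,0.1,0,0.002,0.157],[0,0.01,0.211,0,0.002,0.157],[0,0.01,0.211,0,0.002,0.157],[0,0.01,0.211,0,0.002,0.157]]]'
python3 -c "
from h import *
print(r.sense()['eef_pos'],r.sense()['tcp_rot'])
g=r.grab_frame('wrist');cv2.imwrite('pics/w3.png',g[:,:,::-1])
hsv=cv2.cvtColor(g,cv2.COLOR_RGB2HSV);m=cv2.inRange(hsv,(10,130,60),(24,255,255))
n,l,st,c=cv2.connectedComponentsWithStats(m)
for i in range(1,n):
  if st[i,4]>100:print(st[i],c[i])
print(watt(320,200,58))"
```

```text
clock: 19.78
eef_pos: [656.4, -29.9, 179.8]
tcp_rot: [-3.141, 0.002, 0.078]
contact_force: [-0.1, -0.4, 0.2]
opening: 0.401
grasp_force: 0.0
[656.44821295 -29.88269103 179.84290219] [-3.14118899e+00  2.07346699e-03  7.81003815e-02]
[ 290  198   45   49 1649] [311.61188599 222.87568223]
[ 475  337  136   78 3828] [555.73171369 367.13636364]
[465 379  21  27 219] [474.64840183 391.86757991]
[421 395  80  85 890] [448.42134831 433.13146067]
[685.53302914 -33.86284703  58.        ]
```

View pics/w3.png

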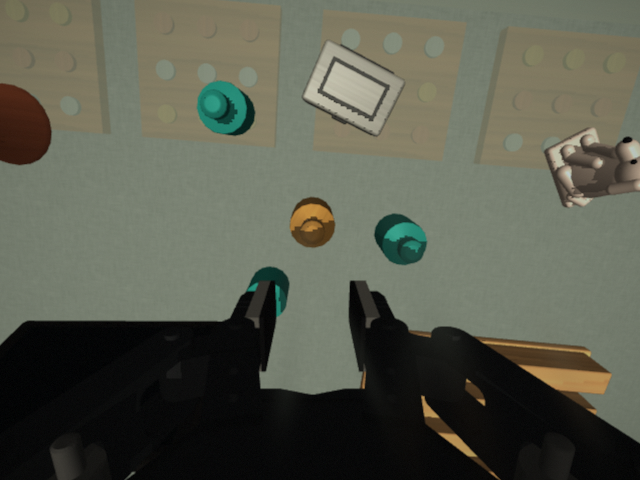

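The brass weight is at (312,222), with its knob top at about (312,231).

```bash
python3 -c "
from h import *
np.set_printoptions(precision=1,suppress=True)
print(watt(312,231,64),watt(312,222,30))
w=watt(312,231,64);print(watt(290,222,40),watt(335,222,40))
go([w[0],w[1],39],R.from_euler('xyz',[180,0,4],degrees=True).as_matrix())"
```

```text
[660.9 -29.3  64. ] [660.8 -29.3  30. ]
[661.5 -10.   40. ] [664.6 -49.2  40. ]
 [0.016, -0.002, 0.712] [-0.0, -0.0, 0.003] rows 3.4 t 19.8333
```

```bash
python3 -m inch '[[[0.02,0,0.2,0,0,0],[0.02,0,0.4,0,0,0],[0.02,0,0.55,0,0,0],[0.02,0,0.63,0,0,0],[0.02,0,0.67,0,0,0],[0.02,0,0.67,0,0,0],[0.02,0,0.67,0,0,0]]]'; python3 -m inch '[[[0,0,0,0,0,0],[0,0,0,0,0,0],[0,0,0,0,0,0],[0,0,0,0,0,0],[0,0,0,0,0,0]]]' -1 60
```

```text
clock: 20.42
eef_pos: [663.5, -29.6, 49.5]
tcp_rot: [3.141, -0.005, 0.078]
contact_force: [0.6, -0.2, 0.5]
opening: 0.401
grasp_force: 0.0
clock: 20.83
eef_pos: [664.0, -29.5, 50.6]
tcp_rot: [3.141, -0.007, 0.077]
contact_force: [-0.4, 1.1, 6.8]
opening: 0.198
grasp_force: 58.5
```

```bash
python3 -m inch '[[[0,0,0,0,0,0],[0,0,0,0,0,0],[-0.015,0,0.015,0,0,0],[-0.015,0,0.025,0,0,0],[-0.015,0,0.025,0,0,0]]]' -0.4 60; python3 -m inch '[[[0,0,0,0,0,0],[0,0,0,0,0,0],[0,0,0,0,0,0],[0,0,0,0,0,0]]]' -1 60;python3 -m inch '[[[0,0,-0.03,0,0,0],[0,0,-0.1,0,0,0],[0,0,-0.2,0,0,0],[0,0,-0.2,0,0,0]]]'
```

```text
clock: 21.25
eef_pos: [658.8, -29.9, 42.6]
tcp_rot: [3.141, -0.002, 0.077]
contact_force: [0.5, -0.1, 0.3]
opening: 0.304
grasp_force: 0.0
clock: 21.58
eef_pos: [659.2, -29.8, 43.1]
tcp_rot: [3.141, -0.002, 0.077]
contact_force: [-1.6, 1.3, -1.5]
opening: 0.205
grasp_force: 58.5
clock: 21.92
eef_pos: [661.9, -30.1, 87.5]
tcp_rot: [3.14, -0.009, 0.077]
contact_force: [2.3, -0.1, -3.9]
opening: 0.198
grasp_force: 59.0
```

```bash
python3 -c "
from h import *
M=R.from_euler('xyz',[180,0,4],degrees=True).as_matrix()
go([580,166,130],M);print(r.sense()['qpos'])"
```

```text
[-0.331, -1.009, -0.216] [0.0, -0.003, 0.002] rows 5.2 t 21.9167
[-4.76738392e-02  5.58855430e-01  1.66121695e+00 -6.28546108e-06
  9.12746402e-01  1.44587260e+00]
```

```bash
python3 -m inch '[[[0,0,-0.216,0,0,0],[0,-0.2,-0.216,0,0,0],[-0.331,-0.99,-0.216,0,-0.002,0.002],[-0.331,-0.99,-0.216,0,-0.002,0.002],[-0.331,-0.99,-0.216,0,-0.002,0.002],[-0.331,-0.99,-0.216,0,-0.002,0.002],[-0.331,-0.99,-0.216,0,-0.002,0.002],[-0.331,-0.99,-0.216,0,-0.002,0.002]]]'; python3 -c "
from h import *
M=R.from_euler('xyz',[180,0,4],degrees=True).as_matrix()
go([575,166,50],M)"
```

```text
clock: 22.58
eef_pos: [576.7, 164.8, 126.4]
tcp_rot: [3.142, 0.003, 0.075]
contact_force: [1.0, 0.2, -5.9]
opening: 0.198
grasp_force: 60.3
 [-0.007, -0.007, 0.382] [0.0, 0.001, 0.002] rows 1.8 t 22.5833
```

```bash
python3 -m inch '[[[0,-0.005,0.12,0,0,0],[0,-0.005,0.24,0,0,0],[0,-0.005,0.34,0,0,0],[0,-0.005,0.38,0,0,0],[0,-0.005,0.38,0,0,0],[0,-0.005,0.38,0,0,0]]]'; python3 -m inch '[[[0,0,0.012,0,0,0],[0,0,0.02,0,0,0],[0,0,0.02,0,0,0]]]'
```

```text
clock: 23.08
eef_pos: [578.2, 162.7, 50.4]
tcp_rot: [3.141, 0.003, 0.07]
contact_force: [-0.2, -0.2, -4.4]
opening: 0.203
grasp_force: 60.3
clock: 23.33
eef_pos: [578.2, 163.4, 47.0]
tcp_rot: [3.142, 0.002, 0.071]
contact_force: [0.5, -0.2, -5.1]
opening: 0.202
grasp_force: 60.3
```

```bash
python3 -m inch '[[[0,-0.017,0.01,0,0,0],[0,-0.017,0.014,0,0,0],[0,-0.017,0.014,0,0,0]]]'; python3 -m inch '[[[0,0,0.005,0,0,0],[0,0,0.008,0,0,0],[0,0,0.008,0,0,0]]]'
```

```text
clock: 23.58
eef_pos: [577.4, 167.1, 43.5]
tcp_rot: [3.141, 0.003, 0.071]
contact_force: [-0.0, 0.4, -4.9]
opening: 0.201
grasp_force: 60.3
clock: 23.83
eef_pos: [577.8, 167.1, 43.2]
tcp_rot: [-3.142, 0.002, 0.071]
contact_force: [-4.6, -0.4, 9.4]
opening: 0.198
grasp_force: 61.7
```

```bash
python3 -m inch '[[[0,0,-0.006,0,0,0],[-0.025,0,-0.006,0,0,0],[-0.05,0,-0.006,0,0,0],[-0.075,0,-0.006,0,0,0],[-0.1,0,-0.006,0,0,0],[-0.115,0,-0.006,0,0,0],[-0.12,0,-0.006,0,0,0],[-0.12,0,-0.006,0,0,0]]]'; python3 -m inch '[[[-0.005,0,0,0,0,0],[-0.01,0,0,0,0,0],[-0.01,0,0,0,0,0]]]'
```

```text
clock: 24.5
eef_pos: [553.4, 165.1, 43.3]
tcp_rot: [3.141, 0.003, 0.071]
contact_force: [2.1, -0.6, -1.0]
opening: 0.202
grasp_force: 60.8
clock: 24.75
eef_pos: [552.3, 165.1, 43.6]
tcp_rot: [3.142, 0.001, 0.071]
contact_force: [3.3, -0.8, 3.1]
opening: 0.202
grasp_force: 61.3
```

```bash
python3 -m inch '[[[-0.005,0,0,0,0,0],[-0.01,0,0,0,0,0],[-0.01,0,0,0,0,0]]]'
```

```text
clock: 25.0
eef_pos: [550.9, 165.1, 43.9]
tcp_rot: [-3.141, 0.0, 0.071]
contact_force: [5.2, -0.7, 5.7]
opening: 0.203
grasp_force: 61.8
```

```bash
python3 -m inch '[[[0,0,-0.004,0,0,0],[-0.005,0,-0.004,0,0,0],[-0.005,0,-0.004,0,0,0]]]';python3 -m inch '[[[-0.004,0,0,0,0,0],[-0.008,0,0,0,0,0],[-0.008,0,0,0,0,0]]]'; python3 -c "
from h import *
g=r.grab_frame('scene')[:,:,::-1][215:345,330:480];h=r.grab_frame('top')[:,:,::-1][210:310,150:340]
cv2.imwrite('pics/s5.png',np.hstack([cv2.resize(g,None,fx=2.7,fy=2.7,interpolation=cv2.INTER_CUBIC)[:350,:400],cv2.resize(h,None,fx=2.1,fy=3.5,interpolation=cv2.INTER_CUBIC)[:350]]))"
```

```text
clock: 25.25
eef_pos: [548.8, 164.9, 44.0]
tcp_rot: [3.141, 0.002, 0.071]
contact_force: [4.5, -0.5, 0.5]
opening: 0.204
grasp_force: 61.4
clock: 25.5
eef_pos: [547.7, 164.8, 44.3]
tcp_rot: [-3.142, 0.001, 0.071]
contact_force: [5.8, -0.0, 1.6]
opening: 0.199
grasp_force: 62.0
```

View pics/s5.png

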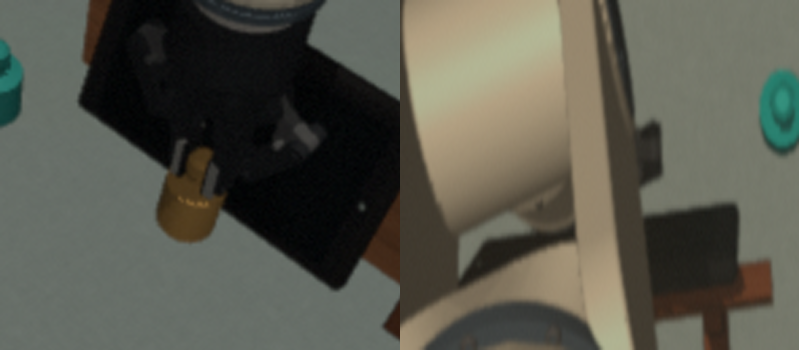

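The weight stands in front of the tablet's foot in this crop, with its base around (188,229). The foot corners are at (80,102) and (337,290). That was one picture more than the ten allowed, so I'll view no more and check by numbers.

```bash
python3 -c "
from h import *
np.set_printoptions(precision=1,suppress=True)
s=lambda u,v,z:at('scene',330+u/2.7,215+v/2.7,z)
a,b=s(80,102,3.6),s(337,290,3.6);print(a,b,(a+b)/2,np.linalg.norm(a-b));print('w front',s(188,241,0))
for c in([548,164.5],[551,165],[545,164]):
  q=[[c[0]+20*np.cos(t),c[1]+20*np.sin(t),z] for z in(0,40) for t in np.arange(0,6.28,.1)]
  p=(proj('scene',q)-[330,215])*2.7;print(c,p.min(0),p.max(0))
m=U.T@(s(188,228,0)-O);print('weight up coords',m,'tablet corners',U.T@(a-O),U.T@(b-O))"
```

```text
[535.5  50.9   3.6] [519.9 268.3   3.6] [527.7 159.6   3.6] 217.97020010538623
w front [562.5 179.9   0. ]
[548, 164.5] [155.5 154.9] [225.4 239.5]
[551, 165] [153.  157.8] [223.  242.6]
[545, 164] [158.  152.1] [227.9 236.5]
weight up coords [ 72.8 -68.2   0. ] tablet corners [  44.9 -188.7    3.6] [44.6 29.2  3.6]
```

```bash
python3 -m inch '[[[0,0.005,-0.002,0,0,0],[-0.002,0.01,-0.003,0,0,0],[-0.005,0.01,-0.003,0,0,0],[-0.005,0.01,-0.003,0,0,0]]]';python3 -m inch '[[[-0.004,0,0,0,0,0],[-0.008,0,0,0,0,0],[-0.008,0,0,0,0,0]]]'
```

```text
clock: 25.93
eef_pos: [546.3, 163.0, 44.4]
tcp_rot: [-3.141, 0.002, 0.071]
contact_force: [6.0, 4.1, -2.1]
opening: 0.202
grasp_force: 61.8
clock: 26.18
eef_pos: [545.2, 163.0, 44.6]
tcp_rot: [-3.141, 0.001, 0.071]
contact_force: [5.8, 2.3, -1.9]
opening: 0.198
grasp_force: 62.7
```

```bash
python3 -m inch '[[[0.002,0,0.003,0,0,0],[0.002,0,0.003,0,0,0]]]'; python3 -m inch '[[[0,0,0,0,0,0],[0,0,0,0,0,0],[0,0,0,0,0,0],[0,0,0,0,0,0]]]' -0.5 40; python3 -m inch '[[[0,0,-0.05,0,0,0],[0,0,-0.15,0,0,0],[0,0,-0.35,0,0,0],[0.1,0,-0.6,0,0,0],[0.2,0,-0.9,0,0,0],[0.4,0,-0.9,0,0,0],[0.5,0,-0.9,0,0,0],[0.5,0,-0.9,0,0,0]]]'; python3 -c "
from h import *
np.set_printoptions(precision=1,suppress=True)
print(r.sense()['eef_pos'])
# wrist: fit weight
g=r.grab_frame('wrist');cv2.imwrite('pics/w4.png',g[:,:,::-1])
for n,g in(('wrist',g),('scene',r.grab_frame('scene')),('top',r.grab_frame('top'))):
  cv2.imwrite('pics/end_%s.png'%n,g[:,:,::-1])
  hsv=cv2.cvtColor(g,cv2.COLOR_RGB2HSV);m=cv2.inRange(hsv,(12,170,60),(22,255,255))
  k,l,st,c=cv2.connectedComponentsWithStats(m)
  for i in range(1,k):
    if 120<st[i,4]<3000:print(n,st[i],c[i])
for n in('scene','top'):
 for c in([546,163],[550,164]):
  q=[[c[0]+20*np.cos(t),c[1]+20*np.sin(t),z] for z in(0,40) for t in np.arange(0,6.28,.1)]
  p=proj(n,q);print(n,c,p.min(0),p.max(0))
"
```

```text
clock: 26.35
eef_pos: [545.9, 163.0, 44.3]
tcp_rot: [-3.141, 0.001, 0.071]
contact_force: [5.4, 1.3, 2.9]
opening: 0.205
grasp_force: 62.7
clock: 26.68
eef_pos: [543.7, 162.3, 43.5]
tcp_rot: [3.141, 0.005, 0.071]
contact_force: [-0.7, 0.5, -0.8]
opening: 0.253
grasp_force: 0.6
clock: 27.35
eef_pos: [651.8, 170.2, 228.4]
tcp_rot: [-3.141, -0.007, 0.07]
contact_force: [-2.4, 0.1, -0.2]
opening: 0.25
grasp_force: 0.0
[651.8 170.2 228.4]
wrist [305 293  24  34 484] [317.2 310.8]
scene [546, 163] [387.7 271.3] [413.6 302.6]
scene [550, 164] [386.6 272.8] [412.5 304.2]
top [546, 163] [232.4 251.6] [258.  276.1]
top [550, 164] [231.9 249.4] [257.5 273.9]
```

```bash
python3 -c "
from h import *
np.set_printoptions(precision=1,suppress=True)
def box(f,roi,rg):
  g=cv2.imread(f)[:,:,::-1].astype(int);x0,x1,y0,y1=roi;c=g[y0:y1,x0:x1]
  m=((c[...,0]-c[...,2]>35)&(c[...,1]-c[...,2]>rg)).astype(np.uint8)
  k,l,st,ce=cv2.connectedComponentsWithStats(m)
  for s,e in zip(st[1:],ce[1:]):
    if s[4]>60: print(f,s[:4]+[x0,y0,0,0],s[4],e+[x0,y0])
box('pics/end_scene.png',(360,440,230,330),18)
box('pics/end_top.png',(200,290,220,290),18)
box('pics/end_wrist.png',(250,400,200,420),18)
a=cv2.imread('pics/end_top.png').astype(int)
# tablet foot edge columns: grey->black going down rows, at several columns
for u in(200,215,270,285,300): 
  col=a[230:310,u].sum(1); print(u,230+np.where(col<180)[0][:1])
for y in (-180,-130,-40,20): 
  print(proj('top',O+U@[46.6,y,3.6]))
s=cv2.imread('pics/s3.png').astype(int);e=cv2.imread('pics/end_scene.png').astype(int)
d=(abs(s-e).sum(2)>60).astype(np.uint8);k,l,st,c=cv2.connectedComponentsWithStats(d)
print([x.tolist() for x in st[1:] if x[4]>60])
"
```

```text
pics/end_scene.png [389 271  24  33] 573 [400.4 287.6]
pics/end_top.png [200 220  56  56] 1061 [232.1 244.6]
pics/end_top.png [200 253  25  37] 647 [208.8 273.6]
pics/end_wrist.png [294 280  36  48] 1119 [311.9 305.7]
200 [245]
215 [239]
270 [272]
285 [271]
300 [270]
[[303.7 269.2]]
[[276.2 271.5]]
[[226.7 275.8]]
[[193.6 278.7]]
[[278, 0, 213, 322, 24626], [478, 0, 18, 50, 603], [497, 0, 15, 19, 164], [516, 0, 12, 22, 192], [546, 0, 36, 32, 434], [567, 0, 24, 52, 163], [592, 0, 9, 25, 104], [498, 35, 34, 16, 159], [565, 46, 15, 21, 82], [555, 49, 8, 12, 71], [595, 48, 45, 31, 558], [573, 56, 16, 6, 70], [580, 57, 22, 16, 170], [461, 78, 27, 46, 112], [487, 80, 49, 64, 1237], [450, 133, 35, 25, 351], [536, 141, 13, 16, 100], [606, 159, 34, 67, 1074], [273, 238, 23, 33, 608]]
```

```bash
python3 -m inch '[[[0,0.3,-0.2,0,0,0],[0,0.9,-0.4,0,0,0],[0,0.9,-0.4,0,0,0],[0,0.9,-0.4,0,0,0],[0,0.9,-0.4,0,0,0],[0,0.9,-0.4,0,0,0],[0,0.9,-0.4,0,0,0],[0,0.9,-0.4,0,0,0]]]'; python3 -c "
from h import *
np.set_printoptions(precision=1,suppress=True)
for f,(x0,x1,y0,y1) in(('scene',(370,440,235,330)),('top',(215,280,220,290))):
  g=r.grab_frame(f);cv2.imwrite('pics/fin_%s.png'%f,g[:,:,::-1]);c=g[y0:y1,x0:x1].astype(int)
  m=((c[...,0]-c[...,2]>30)&(c[...,1]-c[...,2]>12)).astype(np.uint8)
  k,l,st,ce=cv2.connectedComponentsWithStats(m)
  for s,e in zip(st[1:],ce[1:]):
    if s[4]>60: print(f,s[:4]+[x0,y0,0,0],s[4],e+[x0,y0]); b=m[s[1]:s[1]+s[3]]; print([int(v) for v in b.sum(1)])
  w=[547.5,163.5]
  for rad,zz in((20,(0,40)),(10,(53,63))):
    q=[[w[0]+rad*np.cos(t),w[1]+rad*np.sin(t),z] for z in zz for t in np.arange(0,6.28,.1)]
    p=proj(f,q);print(f,rad,p.min(0),p.max(0))
"
```

```text
clock: 28.17
eef_pos: [656.8, -9.3, 302.7]
tcp_rot: [-3.141, 0.005, 0.071]
contact_force: [-0.6, 0.2, -0.1]
opening: 0.247
grasp_force: 0.0
scene [389 270  24  35] 628 [400.1 287.3]
[2, 8, 10, 11, 14, 16, 18, 18, 20, 21, 22, 23, 23, 23, 23, 23, 23, 23, 22, 23, 22, 22, 21, 21, 21, 21, 20, 20, 19, 18, 17, 15, 13, 9, 3]
scene 20 [387.4 271.9] [413.2 303.2]
scene 10 [397.1 268.6] [409.7 281.5]
top [233 220  47  70] 1901 [261.9 256.8]
[24, 24, 24, 24, 24, 24, 24, 24, 19, 13, 11, 4, 4, 4, 3, 3, 6, 19, 23, 24, 24, 24, 24, 24, 24, 24, 24, 24, 24, 33, 37, 39, 41, 43, 45, 46, 47, 47, 47, 47, 47, 47, 47, 46, 46, 45, 45, 42, 38, 36, 34, 30, 26, 23, 23, 23, 23, 23, 23, 22, 22, 22, 22, 21, 21, 22, 20, 19, 19, 18]
top 20 [232.1 250.8] [257.7 275.2]
top 10 [235.7 254.9] [248.2 267.1]
```

```bash
python3 -c "
from h import *
print(r.sense()['clock']);print(r.sign_off())"
```

```text
28.2667
the job is handed in; nothing more can be done
None
```

I handed the job in at 28 s: the tablet and the picture lean side by side against the upstand, and the brass weight stands at the middle of the tablet's foot. By the camera numbers any gap there is 2 mm at most. I didn't touch the bell, dog or snuff box, and I viewed 11 pictures, one over the limit of 10.

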